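Hold the splash guard against the bench duct

TASK

Take the green splash-guard panel out of its sloping wooden rest, stand it upright with its long thin edge down on the bench, and press it flat and centred against the sprung orange gasket in the front of the white duct. Press gently and steadily with about 6 N, so that the gasket is pushed half-way in and never hard to its end, hold it so for two seconds, and finish while still holding and pressing it there, ready for a colleague to drive the screws. Leave the beakers, the bottle and the screwdriver undisturbed.

Things in the scene. Friction and masses are not known exactly. Their poses are not given: they have to be found in the camera images.
- panel_center (a point): centre of the green rectangular splash-guard panel, a rigid plate 12 mm thick (its x axis), 150 mm wide (y) and 140 mm high (z), about 0.2 to 0.4 kg; both faces are alike. Dark screw holes (marks only) lie near its side edges in the lower half. At the start it leans in the rest 20 degrees off upright, its top edge nearest the robot, its z axis pointing up the slope; the upper half of both its faces is free. Standing on the bench its centre is 70 mm above the bench.
- rest: low wooden sloping rest, fixed, base 130 x 150 mm; origin under the base on the bench, x axis from the robot's side to the far side. A 130 mm wide board supports the underside (robot's side) of the panel from its lower edge up to 70 mm along the slope; a ledge and a 12 mm high lip hold the lower edge, so the panel comes out by moving up along its own slope. The middle of the panel's lower edge starts 30 mm ahead (+x) of the origin and 22 mm above the bench.
- duct: low white service duct fixed to the bench, 90 mm deep (x), 230 mm wide (y), 85 mm high; origin at the centre of its underside on the bench; its x axis points into it, so its open front is the face at x = -45 mm, which looks to the robot's side. Its top is lower than the panel.
- gasket_face (a point): centre of the front face of the orange gasket plate (120 mm wide, 55 mm high, its centre 52.5 mm above the bench, axes as the duct's). At rest it stands 30 mm proud of the duct's front, 75 mm from the duct's origin, and it slides straight into the duct as it is pressed. A white line across its top, 15 mm behind the face, comes level with the duct's front edge when it is pushed half-way in.
- gasket (a joint): how far the gasket is pushed into the duct, in m: 0 free, 0.030 at its hard end. Its spring pushes back with 0.4 N per mm from zero (0.015 = half-way = 6 N), without stiction.
- beaker_a_rim (a point): centre of the mouth of a glass beaker, 68 mm across and 90 mm high, loose, on the far part of the bench
- beaker_b_rim (a point): centre of the mouth of a smaller glass beaker, 60 mm across and 80 mm high, loose, on the far part of the bench
- bottle: white bottle with a blue cap, 64 mm across, 150 mm high, loose, at the right side; origin under its centre
- driver_mid (a point): screwdriver with a yellow handle, about 170 mm long, lying loose on the bench between rest and duct, pointing roughly away from the robot; a point near its middle
There are look-alikes about, which are no part of the job. Leave any blue or pink look-alike of the part that bears panel_center alone.

How it is judged:
By the outcome, as a careful person would: the job done as asked, in the order asked, and still so for the second after the job is handed in, while the arm keeps its last pose, push and grip.
It also fails if it takes over 56 s, if anything falls off the work surface, if the arm or the gripper's body presses on something with over 40 N, if the wrist force passes 120 N, or if a joint passes its speed limit or range.

ROBOT

A 6-joint arm with a two-finger parallel gripper is mounted at the origin on the work surface. World frame = base frame: x ahead of the robot, y to its left, z up, the work surface at z = 0. Lengths are in mm, angles in rad, forces in N, time in s.
With the tool pointing down it reaches from about 275 to 1000 mm from the base axis. Payload 8.4 kg.
Tool frame: the origin (TCP) lies at the very end of the fingers, on their centre line; the grasp point (between the pads) lies 19 mm behind it; z points along the fingers, x is the direction in which the jaws open and shut, and the axes are right-handed (so a half turn about z gives the same grasp; the last joint's range is limited). The gripper opens to 85 mm and grips with 20 to 120 N. Pads are 22 mm wide; open, the fingers measure 114 mm over their backs; the gripper's body (76 mm by 85 mm) begins 54 mm behind the grasp point. The pads swing forward as they close: fully open they stand 13 mm farther back than shut.
Start: joints at [1.207, 0.353, 1.633, -0, 1.155, -0.002], TCP at [221.223, 584.541, 231.281] pointing down, gripper open.
Joint ranges: [-2.63, 2.63], [-0.92, 2.1], [0.06, 2.66], [-1.3, 4.44], [0, 2.69], [-3.02, 3.02]. Speed limits (rad/s): [2.22, 2.22, 2.79, 3.14, 3.14, 3.14].

INTERFACE

Orientations are given as [roll, pitch, yaw] about the fixed x, y, z axes, in that order (R = Rz(yaw) Ry(pitch) Rx(roll)).
In Python, from rig import r gives the robot as it stands. The module is installed in compiled form; this text tells all that it offers.
- The arm moves only by the tool apply_moves, never from a script. Its argument "targets" is a list that holds one entry, the list of rows, each a list of 7 numbers: the gripper's target within -1 to 1 (fully open at 1, half-way at 0, shut at -1), then the shift along the tool's x, y, z in cm, then the turn, a rotation vector about the tool's x, y, z in degrees. A call has 1 to 8 rows; each row is the pose to reach, as a shift and turn from the pose measured when the call began, along the tool's axes at that moment; what a row does not reach only later rows make up. A row lasts 1/10 s, in which the tool goes at most 50 mm and 8.59 degrees, less where a joint would pass 70% of its speed; a pose out of reach is approached as far as the arm can. A call with a gripper value outside its range is refused whole. The fingers move at their own pace and stop on an object; "newtons" is the grip in N (left out, the last holds). Time passes only in rows, so rows that repeat a pose let the fingers close. It gives the time, the measured TCP pose, the force and the opening at its end, in the units of the state.
- r.sense(): the state, without advancing time (a new reading comes with each control period).
- r.grab_frame(name): name is "scene" or "top" or "wrist"; returns a dict with "pixels" (400x640x3 uint8, red, green, blue), "fov_y" (degrees; the focal length in pixels is half the picture's height over the tangent of half this angle, whatever the lens; pixels are square), "cx", "cy" (the principal point, pixels), "R" (3x3) and "t" (3): a world point X has camera coordinates R X + t; the wrist camera has in their place "mount" (4x4, takes a point from camera to tool coordinates, whose origin is the TCP and whose axes are the tool frame's). Camera axes: x right, y down, z forward; pixel columns grow to the right and rows downward; lengths in mm; the calibration is good to about 2 mm. A picture is of the moment at which its call begins: read the wrist's pose just before it. There is no depth.
- r.sign_off(): hands the job in, once; it reports no verdict.
The state is a dict: "clock": time; "qpos": joint angles; "qvel": joint speeds; "joint_efforts": joint torques, N m; "eef_pos": TCP position; "tcp_rot": TCP orientation; "contact_force": force on the tool from outside, world axes, zero at the start; "wrist_torque": the same for the moment, N m; "opening": opening from 0.0 (shut) to 1.0 (fully open).
Only numpy, scipy, OpenCV 4.12 (cv2) and the standard library are available. Lean on these libraries where they do the work, as an engineer would, in place of code of your own. Each camera call takes 0.05 s, during which the arm holds its last target. There are 200 camera calls.

## Working session

There is one attempt and no reset: what is moved stays moved. The work goes in short steps, Python scripts to look and compute and a tool call to move; the robot and the scene stay as the last step left them, time stands still between calls to the robot, and variables do not carry over. Pictures are saved under pics/ and viewed, about 8 in all and at most 12, crops included, and the job is handed in when it is done.

Besides the shell and the picture viewer there is one more tool, called after "Request:" as a command line: name --argument value ..., lists and objects as JSON in quotes. apply_moves: Moves the arm, as the interface text tells. Its arguments: {"type":"object","properties":{"targets":{"type":"array"},"newtons":{"type":"number"}},"required":["targets"]}

```bash
mkdir -p pics
python3 - <<'E'
from rig import r
import cv2,pickle
print(r.sense())
for n in("scene","top","wrist"):
    f=r.grab_frame(n); pickle.dump(f,open(n+".pkl","wb")); cv2.imwrite(f"pics/{n}0.png",f["pixels"][:,:,::-1])
    print({k:v for k,v in f.items() if k!="pixels"})
E
```

```text
{'clock': 0.0, 'qpos': array([ 1.20660377e+00,  3.53660319e-01,  1.63412624e+00, -1.44367487e-05,
        1.15520347e+00, -2.36783281e-03]), 'qvel': array([ 9.94340486e-05, -1.14747443e-03, -2.20712519e-03, -3.22739897e-04,
        9.29538900e-04, -5.07312681e-04]), 'joint_efforts': array([ 1.00584715e-03, -6.05252552e+01, -3.42067158e+01,  5.36277855e-05,
        9.16234130e-03, -1.26840430e-05]), 'eef_pos': array([221.05515956, 584.09590429, 230.55745935]), 'tcp_rot': array([3.14158276e+00, 1.39740063e-03, 1.20897744e+00]), 'contact_force': array([-0.29218427,  0.19728204,  0.07237645]), 'wrist_torque': array([0.01882868, 0.011192  , 0.0213616 ]), 'opening': 0.999000186955314}
{'fov_y': 57.56705862057115, 'cx': 318.2605884928628, 'cy': 196.32026139040963, 'R': array([[-8.56612038e-01,  5.15961058e-01,  6.45837305e-05],
       [ 3.36400231e-01,  5.58595358e-01, -7.58159687e-01],
       [-3.91216950e-01, -6.49426988e-01, -6.52068927e-01]]), 't': array([499.98933163, -59.42950084, 983.36723685])}
{'fov_y': 44.09528618808608, 'cx': 323.87596500354846, 'cy': 202.31045764137184, 'R': array([[-2.47519388e-02, -9.99693168e-01,  9.54875109e-04],
       [-9.96640058e-01,  2.46017237e-02, -7.81239362e-02],
       [ 7.80764736e-02, -2.88538567e-03, -9.96943197e-01]]), 't': array([-124.36580203,  522.51563175, 1125.79210288])}
{'fov_y': 70.45609563219047, 'cx': 322.7775597374926, 'cy': 203.47508474367345, 'mount': array([[ 9.99997870e-01,  7.39777319e-04, -1.92697235e-03,
        -1.36764457e+00],
       [-9.10616499e-05,  9.48469796e-01,  3.16867540e-01,
        -8.23494598e+01],
       [ 2.06208649e-03, -3.16866689e-01,  9.48467843e-01,
        -1.43395749e+02],
       [ 0.00000000e+00,  0.00000000e+00,  0.00000000e+00,
         1.00000000e+00]])}
```

View pics/scene0.png

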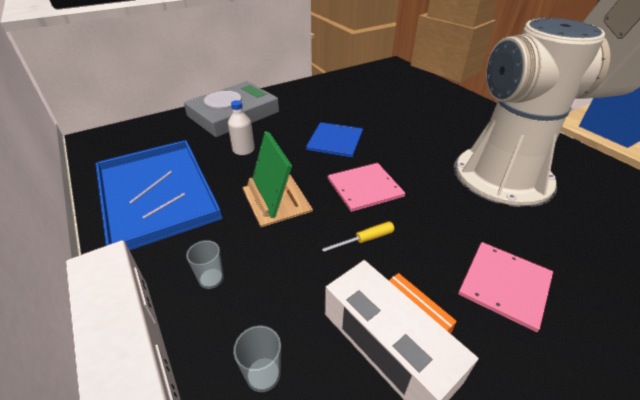

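View pics/top0.png

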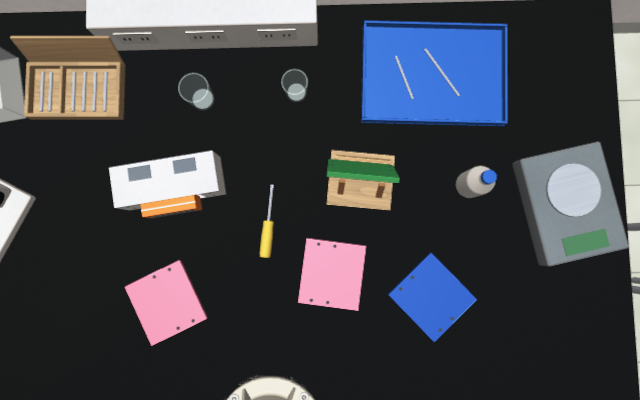

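The only upright green panel is at top (363,171). The look-alikes are pink (332,274), pink (166,303) and blue (432,297) lying flat. I'll choose the green one in the rest and check it with a close crop.

Run:
```python
import cv2,pickle,numpy as np
T=pickle.load(open("top.pkl","rb"))["pixels"][:,:,::-1];S=pickle.load(open("scene.pkl","rb"))["pixels"][:,:,::-1]
def crop(I,x,y,w=100,h=75): return cv2.resize(I[y:y+h,x:x+w],(400,300),interpolation=cv2.INTER_CUBIC)
a=np.vstack([np.hstack([crop(T,315,140),crop(S,230,120,140,105)]),np.hstack([crop(T,102,140,130,97),crop(S,320,255,160,120)])])
cv2.imwrite("pics/c1.png",a)
for n,I in(("T",T),("S",S)):
    h=cv2.cvtColor(I,cv2.COLOR_BGR2HSV)
    for c,lo,hi in(("green",(50,120,40),(75,255,255)),("orange",(5,200,140),(16,255,255))):
        m=cv2.inRange(h,lo,hi); k,l,s,ce=cv2.connectedComponentsWithStats(m)
        for i in range(1,k):
            if s[i,4]>150:
                p=cv2.findContours((l==i).astype(np.uint8),0,2)[0][0]
                print(n,c,s[i],cv2.approxPolyDP(p,2.,True)[:,0].tolist())
```

```text
T green [ 326  159   74   24 1157] [[328, 159], [327, 176], [399, 182], [399, 177], [391, 165]]
S green [ 253  131   39   86 1876] [[264, 131], [257, 157], [260, 160], [256, 161], [253, 178], [266, 201], [270, 215], [274, 216], [291, 164], [271, 134]]
S orange [390 273  66  59 590] [[390, 279], [451, 331], [455, 322], [451, 316], [400, 274], [395, 275], [451, 322], [453, 326], [448, 327]]
```

View pics/c1.png

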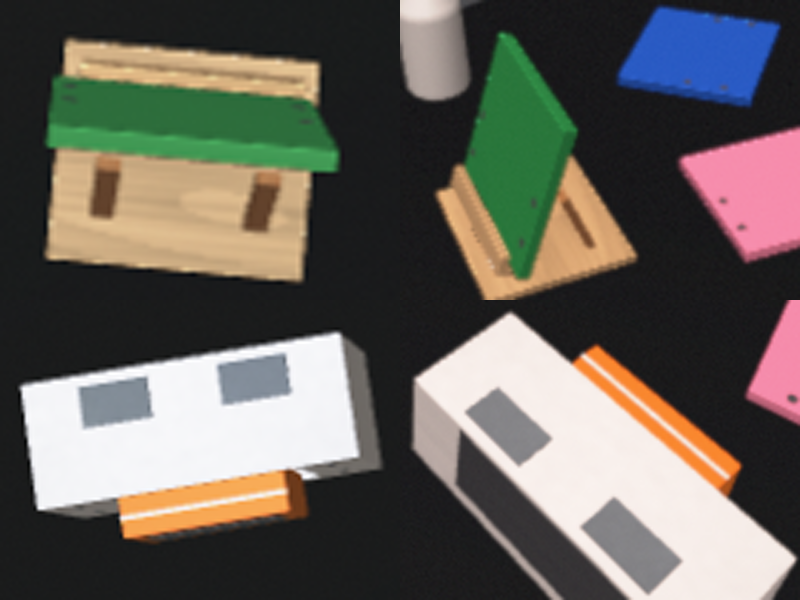

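The crop confirms the green panel in the rest, holes low, with pads and board as described. The duct and gasket are clear, and the driver lies between. Next I fit the poses.

```bash
cat > h.py <<'E'
import numpy as np,cv2,pickle
from scipy.spatial.transform import Rotation as Ro
def proj(f,X):
    c=np.atleast_2d(X)@f["R"].T+f["t"]; F=200/np.tan(np.radians(f["fov_y"]/2))
    return c[:,:2]/c[:,2:]*F+[f["cx"],f["cy"]]
def ray(f,u,v,z):
    F=200/np.tan(np.radians(f["fov_y"]/2)); d=f["R"].T@[(u-f["cx"])/F,(v-f["cy"])/F,1]; o=-f["R"].T@f["t"]
    return o+d*(z-o[2])/d[2]
def wristcam(f,s):
    Rt=Ro.from_euler('xyz',s["tcp_rot"]).as_matrix(); M=f["mount"]; Rw=Rt@M[:3,:3]; o=Rt@M[:3,3]+s["eef_pos"]
    return dict(f,R=Rw.T,t=-Rw.T@o)
def frame(x,y,z,yaw): return np.array([x,y,z]),Ro.from_euler('z',yaw).as_matrix()
def panel_rest(x,y,yaw):  # centre, R
    o,R=frame(x,y,0,yaw); Rp=R@Ro.from_euler('y',-20,degrees=True).as_matrix()
    return o+R@[30,0,22]+Rp@[0,0,70],Rp
def box(c,R,hx,hy,z0,z1):
    return np.array([c+R@[a,b,d] for a in(-hx,hx) for b in(-hy,hy) for d in(z0,z1)])
def move(s,pos,R):
    R0=Ro.from_euler('xyz',s["tcp_rot"])
    rv=(R0.inv()*Ro.from_matrix(R)).as_rotvec(degrees=True)
    return np.round(R0.inv().apply(np.array(pos)-s["eef_pos"])/10,2),np.round(rv,1)
E
python3 - <<'E'
from h import *
from scipy.optimize import minimize,least_squares
T,S=[pickle.load(open(n+".pkl","rb")) for n in("top","scene")]
ms=[]
for f in(T,S):
    h=cv2.cvtColor(f["pixels"],cv2.COLOR_RGB2HSV);m=cv2.inRange(h,(50,100,30),(75,255,255))
    k,l,s,_=cv2.connectedComponentsWithStats(m);w=[i for i in range(1,k) if s[i,4]>1000][0] # first big
    ms.append(cv2.resize((l==w).astype(np.uint8)*255,None,fx=4,fy=4,interpolation=cv2.INTER_LINEAR)>127)
def sil(f,P):
    m=np.zeros((1600,2560),np.uint8); q=(proj(f,P)+.5)*4-.5
    cv2.fillConvexPoly(m,cv2.convexHull(np.round(q).astype(np.int32)),1); return m>0
def cost(p):
    c,R=panel_rest(p[0],p[1],p[2]/50); e=0
    for f,m in zip((T,S),ms):
        full=sil(f,box(c,R,6,75,-70,70)); up=sil(f,box(c,R,6,75,-45,70)); e+=(m&~full).sum()+(up&~m).sum()
    return e/16
g=ray(T,363,183,10); print("guess",g)
best=min((minimize(cost,[g[0]+a,g[1],b],method="Nelder-Mead",options=dict(initial_simplex=[[g[0]+a,g[1],b],[g[0]+a+20,g[1],b],[g[0]+a,g[1]+20,b],[g[0]+a,g[1],b+5]])) for a in(-20,10) for b in(-5,0)),key=lambda o:o.fun)
x,y,w=best.x;w/=50; print("rest",x,y,np.degrees(w),"cost px",best.fun,[m.sum()/16 for m in ms]); print("panel",panel_rest(x,y,w)[0])
cs=np.array([[45,115,85],[45,-115,85],[-45,-115,85],[-45,115,85]])
uT=np.array([[22,84],[340,32],[360,156],[38,210]])/(400/130)+[102,140]
uS=np.array([[110+0,13],[395,260],[15,78]])/2.5+[320,255]
def res(p,which=3):
    o,R=frame(p[0],p[1],0,p[2]);X=o+cs@R.T
    return np.r_[(proj(T,X)-uT).ravel(),(proj(S,X[[3,2,0]])-uS).ravel()]
o=least_squares(res,[450,150,.1]); print("duct",o.x[:2],np.degrees(o.x[2]),o.fun.reshape(-1,2).round(1).tolist())
d,R=frame(*o.x[:2],0,o.x[2]); print("gface",d+R@[-75,0,52.5])
G=d+np.array([[-75,60,80],[-75,-60,80],[-45,-60,80]])@R.T; print("gasket proj T crop",((proj(T,G)-[102,140])*400/130).round(),"S crop",((proj(S,G)-[320,255])*2.5).round())
pickle.dump((best.x[0],best.x[1],w,*o.x),open("pose.pkl","wb"))
for u,v,z,n in((268,220,10,"driver"),(487,177,0,"bottle"),(194,88,90,"bkA"),(294,82,80,"bkB")): print(n,ray(T,u,v,z).round())
E
```

```text
guess [ 563.33916275 -230.30890504   10.        ]
rest 577.6639461353569 -220.2469945335962 -6.93994853252334 cost px 98.6875 [np.float64(1227.25), np.float64(1918.5)]
panel [ 583.67814686 -220.97904786   87.77848346]
duct [542.73119424 169.43298049] -68.81677493334739 [[74.7, -30.1], [9.8, 83.0], [-35.2, 58.6], [31.5, -55.5], [16.1, 98.9], [-32.5, -100.3], [3.0, 37.2]]
gface [515.62982493 239.36520326  52.5       ]
gasket proj T crop [[126. 126.]
 [186. 281.]
 [226. 265.]] S crop [[241. 222.]
 [322.  86.]
 [280.  64.]]
driver [482.  -6.  10.]
bottle [ 572. -526.    0.]
bkA [775. 145.  90.]
bkB [787. -77.  80.]
```

Run:
```python
from h import *
from scipy.optimize import least_squares
from rig import r
T,S=[pickle.load(open(n+".pkl","rb")) for n in("top","scene")]
cs=np.array([[45,115,85],[45,-115,85],[-45,-115,85],[-45,115,85]])
uT=np.array([[22,84],[340,32],[360,156],[38,210]])/(400/130)+[102,140]-.5
uS=np.array([[110,13],[395,260],[15,78]])/2.5+[320,255]-.5
def res(p):
    o,R=frame(p[0],p[1],0,p[2]);X=o+cs@R.T
    return np.r_[(proj(T,X)-uT).ravel(),(proj(S,X[[2,3,1]])-uS).ravel()]
o=least_squares(res,[550,250,.15]); print("duct",o.x[:2],np.degrees(o.x[2]),o.fun.reshape(-1,2).round(1).tolist())
d,R=frame(*o.x[:2],0,o.x[2]); print("gface",d+R@[-75,0,52.5])
G=d+np.array([[-75,60,80],[-75,-60,80],[-45,-60,80]])@R.T; print("gasket T crop",((proj(T,G)-[102,140])*400/130).round().tolist(),"S crop",((proj(S,G)-[320,255])*2.5).round().tolist())
p=pickle.load(open("pose.pkl","rb"));pickle.dump((*p[:3],*o.x),open("pose.pkl","wb"))
c,Rp=panel_rest(*p[:3]); s=r.sense()
# tool: z=-panel z, x = +-panel x
for sg in(1,-1):
    X=sg*Rp[:,0];Z=-Rp[:,2];Rt=np.c_[X,np.cross(Z,X),Z]
    print(sg,"above",c+Rp@[0,0,25+120],move(s,c+Rp@[0,0,25+120],Rt))
    Xd=sg*R[:,0];Zd=np.array([0,0,-1.]);Rd=np.c_[Xd,np.cross(Zd,Xd),Zd]
    print("  goal rot vs start",move(s,d+R@[-66,0,95],Rd))
```

```text
duct [575.01093721 215.18242883] 7.885984156454258 [[-0.3, 0.2], [-0.2, 0.5], [-0.8, 0.2], [-0.2, -0.5], [0.0, -0.3], [-0.2, -0.4], [-0.6, 0.1]]
gface [500.72020804 204.89226076  52.5       ]
gasket T crop [[121.0, 237.0], [287.0, 209.0], [282.0, 168.0]] S crop [[340.0, 164.0], [194.0, 42.0], [165.0, 65.0]]
1 above [ 534.44857668 -214.98678517  224.03391347] (array([-63.65,  57.59,   0.74]), array([-13.3,  17. ,  75.4]))
  goal rot vs start (array([-25.13,  40.37,  13.6 ]), array([ 0. ,  0.1, 61.4]))
-1 above [ 534.44857668 -214.98678517  224.03391347] (array([-63.65,  57.59,   0.74]), array([ -18.1,  -14.1, -102.6]))
  goal rot vs start (array([-25.13,  40.37,  13.6 ]), array([-1.000e-01,  0.000e+00, -1.186e+02]))
```

Request:
apply_moves --targets '[[[0.2,-63.6,57.6,0,-13.3,17,75.4],[0.2,-63.6,57.6,0,-13.3,17,75.4],[0.2,-63.6,57.6,0,-13.3,17,75.4],[0.2,-63.6,57.6,0,-13.3,17,75.4],[0.2,-63.6,57.6,0,-13.3,17,75.4],[0.2,-63.6,57.6,0,-13.3,17,75.4],[0.2,-63.6,57.6,0,-13.3,17,75.4],[0.2,-63.6,57.6,0,-13.3,17,75.4]]]' --newtons 60

```text
clock: 0.95
eef_pos: [367.4, 210.2, 231.4]
tcp_rot: [3.115, -0.312, 0.044]
contact_force: [1.9, -1.2, -0.2]
opening: 0.603
```

```bash
cat > tgt.py <<'E'
import sys
from h import *
from rig import r
p=pickle.load(open("pose.pkl","rb")); c,Rp=panel_rest(*p[:3]); d,R=frame(p[3],p[4],0,p[5])
def tool(X,Z): return np.c_[X,np.cross(Z,X),Z]
Rrest=tool(Rp[:,0],-Rp[:,2]); Rduct=tool(R[:,0],np.array([0,0,-1.]))
if __name__=="__main__":
    s=r.sense(); k=sys.argv[1]; v=[float(a) for a in sys.argv[2:]]
    pos,Rt=(c+Rp@v,Rrest) if k=="rest" else (d+R@v,Rduct)
    print("t",s["clock"],"pos",s["eef_pos"].round(1),"open",round(s["opening"],3),"F",s["contact_force"].round(1),"M",s["wrist_torque"].round(2))
    print("in duct frame",(R.T@(s["eef_pos"]-d)).round(1),"in rest panel frame",(Rp.T@(s["eef_pos"]-c)).round(1)); print("move",*move(s,pos,Rt))
E
python3 tgt.py rest 0 0 145
```

```text
t 0.95 pos [367.4 210.2 231.4] open 0.603 F [ 1.9 -1.2 -0.2] M [0.03 0.1  0.01]
in duct frame [-206.4   23.5  231.4] in rest panel frame [-201.6  401.9  226.2]
move [13.87 43.06  6.4 ] [-1.6  2.   9. ]
```

Request:
apply_moves --targets '[[[0.2,13.9,43.1,6.4,-1.6,2,9],[0.2,13.9,43.1,6.4,-1.6,2,9],[0.2,13.9,43.1,6.4,-1.6,2,9],[0.2,13.9,43.1,6.4,-1.6,2,9],[0.2,13.9,43.1,6.4,-1.6,2,9],[0.2,13.9,43.1,6.4,-1.6,2,9],[0.2,13.9,43.1,6.4,-1.6,2,9],[0.2,13.9,43.1,6.4,-1.6,2,9]]]'

```text
clock: 1.75
eef_pos: [513.0, -162.0, 225.1]
tcp_rot: [3.141, -0.35, -0.122]
contact_force: [1.1, 1.1, 0.1]
opening: 0.597
```

```bash
python3 tgt.py rest 0 0 145;python3 - <<'E'
from tgt import *
s=r.sense();f=r.grab_frame("wrist");I=f["pixels"][:,:,::-1].copy();g=wristcam(f,s)
for q in proj(g,box(c,Rp,6,75,-70,70)): cv2.circle(I,tuple(int(a) for a in q.clip(-999,999)),3,(0,255,255),1)
cv2.imwrite("pics/w2.png",I)
E
```

```text
t 1.75 pos [ 513.  -162.   225.1] open 0.597 F [1.1 1.1 0.1] M [-0.02  0.16  0.01]
in duct frame [-113.1 -365.1  225.1] in rest panel frame [-25.6  50.  155.4]
move [2.57 5.   1.05] [ 0.  -0.1 -0.1]
```

View pics/w2.png

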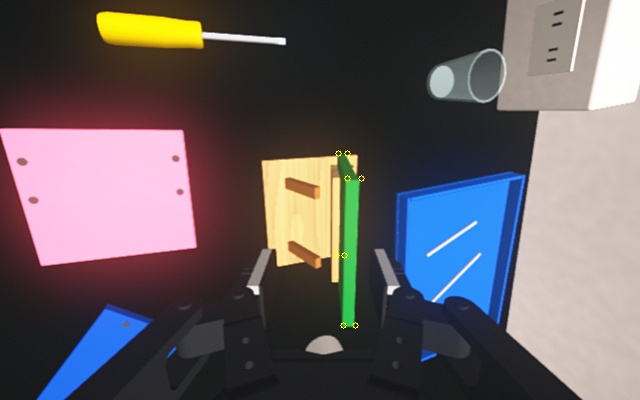

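The wrist view shows the panel's top edge at x≈344–358, y 180–327, within about 2 px of the predicted corners. I align and then descend along the slope.

Request:
apply_moves --targets '[[[0.2,2.6,5,1,0,0,0],[0.2,2.6,5,1,0,0,0],[0.2,2.6,5,1,0,0,0],[0.2,2.6,5,4,0,0,0],[0.2,2.6,5,7,0,0,0],[0.2,2.6,5,9,0,0,0],[0.2,2.6,5,9,0,0,0],[0.2,2.6,5,9,0,0,0]]]'

```text
clock: 2.6
eef_pos: [565.0, -223.6, 150.9]
tcp_rot: [3.138, -0.353, -0.122]
contact_force: [1.1, -0.7, 1.1]
opening: 0.595
```

```bash
python3 tgt.py rest 0 0 25
```

```text
t 2.6 pos [ 565.  -223.6  150.9] open 0.595 F [ 1.1 -0.7  1.1] M [ 0.04  0.1  -0.02]
in duct frame [ -70.1 -433.3  150.9] in rest panel frame [ 4.5 -4.8 65.5]
move [-0.47 -0.5   4.05] [ 0.2 -0.2 -0. ]
```

Request:
apply_moves --targets '[[[0.2,-0.4,-0.5,0,0,0,0],[0.2,-0.4,-0.5,0,0,0,0],[0.2,-0.4,-0.5,2,0,0,0],[0.2,-0.4,-0.5,4,0,0,0],[0.2,-0.4,-0.5,4,0,0,0],[0.2,-0.4,-0.5,4,0,0,0]]]'

```text
clock: 3.2
eef_pos: [575.4, -219.9, 112.5]
tcp_rot: [3.138, -0.353, -0.122]
contact_force: [-0.3, -0.4, -0.2]
opening: 0.6
```

```bash
python3 tgt.py rest 0 0 25
```

```text
t 3.2 pos [ 575.4 -219.9  112.5] open 0.6 F [-0.3 -0.4 -0.2] M [0.04 0.17 0.05]
in duct frame [ -59.3 -431.   112.5] in rest panel frame [ 0.6  0.1 26. ]
move [-0.06  0.01  0.1 ] [ 0.2 -0.2 -0. ]
```

Request:
apply_moves --targets '[[[-0.4,0,0,0,0,0,0],[-0.7,0,0,0,0,0,0],[-1,0,0,0,0,0,0],[-1,0,0,0,0,0,0],[-1,0,0,0,0,0,0],[-1,0,0,0,0,0,0],[-1,0,0,0,0,0,0],[-1,0,0,0,0,0,0]]]' --newtons 60

```text
clock: 4.0
eef_pos: [574.4, -219.8, 113.0]
tcp_rot: [3.138, -0.352, -0.121]
contact_force: [-8.3, 0.2, 10.6]
opening: 0.13
```

```bash
python3 tgt.py rest 0 0 175
```

```text
t 4.0 pos [ 574.4 -219.8  113. ] open 0.13 F [-8.3  0.2 10.6] M [-0.18  1.38  0.02]
in duct frame [ -60.2 -430.8  113. ] in rest panel frame [-0.1  0.  26.9]
move [  0.05   0.05 -14.81] [ 0.2 -0.2  0. ]
```

Request:
apply_moves --targets '[[[-1,0,0,-1,0,0,0],[-1,0,0,-2.5,0,0,0],[-1,0,0,-4.5,0,0,0],[-1,0,0,-7,0,0,0],[-1,0,0,-10,0,0,0],[-1,0,0,-13,0,0,0],[-1,0,0,-15,0,0,0],[-1,0,0,-15,0,0,0]]]'

```text
clock: 4.8
eef_pos: [523.6, -213.6, 257.8]
tcp_rot: [3.136, -0.357, -0.121]
contact_force: [-0.3, -0.5, -2.6]
opening: 0.129
```

```bash
python3 tgt.py duct -120 0 220;python3 - <<'E'
from tgt import *
s=r.sense();f=r.grab_frame("wrist");cv2.imwrite("pics/w3.png",f["pixels"][:,:,::-1])
E
```

```text
t 4.8 pos [ 523.6 -213.6  257.8] open 0.129 F [-0.3 -0.5 -2.6] M [0.04 0.27 0.01]
in duct frame [-109.8 -417.7  257.8] in rest panel frame [1.200e+00 1.000e-01 1.805e+02]
move [-12.25 -40.11  -0.76] [  3.  -20.3 -14.7]
```

View pics/w3.png

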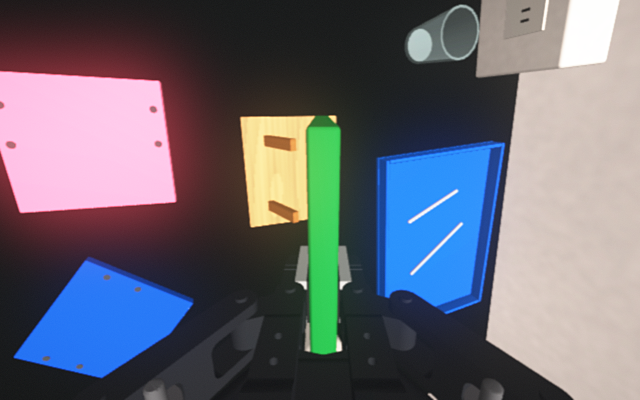

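Panel is held straight, its top strip centred between the fingers (x 307–340, y 120–352), and the rest is empty. Next I carry it over to the front of the duct.

Request:
apply_moves --targets '[[[-1,-12.2,-40.1,-0.8,3,-20.3,-14.7],[-1,-12.2,-40.1,-0.8,3,-20.3,-14.7],[-1,-12.2,-40.1,-0.8,3,-20.3,-14.7],[-1,-12.2,-40.1,-0.8,3,-20.3,-14.7],[-1,-12.2,-40.1,-0.8,3,-20.3,-14.7],[-1,-12.2,-40.1,-0.8,3,-20.3,-14.7],[-1,-12.2,-40.1,-0.8,3,-20.3,-14.7],[-1,-12.2,-40.1,-0.8,3,-20.3,-14.7]]]'

```text
clock: 5.65
eef_pos: [457.9, 182.2, 219.3]
tcp_rot: [-3.14, 0.003, 0.138]
contact_force: [1.6, -0.7, -1.2]
opening: 0.133
```

```bash
python3 tgt.py duct -120 0 120;python3 - <<'E'
import cv2
from h import *
I=cv2.imread("pics/w3.png");h=cv2.cvtColor(I,cv2.COLOR_BGR2HSV)
print(h[200,324],h[120,320])
for v in(120,):
    m=cv2.inRange(h,(50,120,60),(75,255,255));k,l,s,_=cv2.connectedComponentsWithStats(m)
    i=s[1:,4].argmax()+1;p=cv2.findContours((l==i).astype(np.uint8),0,2)[0][0];print(s[i],cv2.approxPolyDP(p,2,True)[:,0].tolist())
for y in(118,122,126,130,200,300,340,348,352,356): 
    x=np.where(m[y,250:400])[0]+250; print(y,x.min() if len(x) else 0,x.max() if len(x) else 0,h[y,324])
E
```

```text
t 5.65 pos [457.9 182.2 219.3] open 0.133 F [ 1.6 -0.7 -1.2] M [-0.06 -0.03  0.02]
in duct frame [-120.5  -16.6  219.3] in rest panel frame [-118.1  385.1  183. ]
move [ 0.08 -1.64  9.94] [-0.1  0.2  0. ]
[ 65 168 210] [ 59 144 113]
[ 307  116   34  239 7143] [[316, 116], [307, 129], [309, 321], [311, 352], [327, 354], [335, 352], [337, 334], [340, 129], [327, 116]]
118 315 329 [ 60 144 113]
122 312 332 [ 60 144 113]
126 309 338 [ 62 158 136]
130 307 340 [ 64 171 207]
200 308 339 [ 65 168 210]
300 309 337 [ 67 192 207]
340 311 335 [ 67 195 204]
348 311 335 [ 67 196 203]
352 311 335 [ 67 196 208]
356 0 0 [105  16  32]
```

Request:
apply_moves --targets '[[[-1,0,-1.6,0,0,0,0],[-1,0,-1.6,2,0,0,0],[-1,0,-1.6,5,0,0,0],[-1,0,-1.6,8,0,0,0],[-1,0,-1.6,10,0,0,0],[-1,0,-1.6,11,0,0,0],[-1,0,-1.6,11,0,0,0],[-1,0,-1.6,11,0,0,0]]]'

```text
clock: 6.45
eef_pos: [455.6, 198.4, 109.6]
tcp_rot: [-3.14, 0.003, 0.138]
contact_force: [-0.0, -0.0, -2.7]
opening: 0.132
```

```bash
python3 tgt.py duct -120 -1 96;python3 - <<'E'
from tgt import *
fs=[r.grab_frame(n) for n in("top","scene")]
a=np.hstack([cv2.resize(fs[0]["pixels"][130:250,90:250],(400,300),interpolation=2),cv2.resize(fs[1]["pixels"][190:400,300:580],(400,300),interpolation=2)])
cv2.imwrite("pics/c4.png",a[:,:,::-1])
E
```

```text
t 6.45 pos [455.6 198.4 109.6] open 0.132 F [-0.  -0.  -2.7] M [ 0.02 -0.06 -0.02]
in duct frame [-120.6   -0.3  109.6] in rest panel frame [-159.6  400.8   81.3]
move [0.06 0.08 1.36] [-0.1  0.2  0. ]
```

View pics/c4.png

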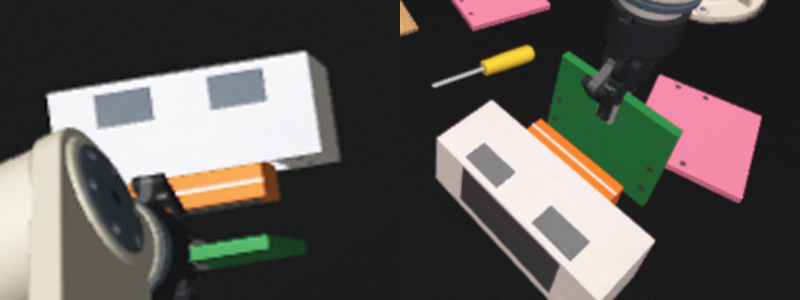

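The top view shows the panel in front of and parallel to the gasket. Scene view shows it upright with the pink plate just behind, so I check clearance and panel pose numerically.

Run:
```python
from tgt import *
from scipy.optimize import minimize
T=pickle.load(open("top.pkl","rb"))
for u,v in((180,262),(206,318),(125,288)): print("pink corner duct frame",(R.T@(ray(T,u,v,0)-d)).round())
s=r.sense();S=r.grab_frame("scene");h=cv2.cvtColor(S["pixels"],cv2.COLOR_RGB2HSV);m=cv2.inRange(h,(50,100,30),(75,255,255))
k,l,st,_=cv2.connectedComponentsWithStats(m);i=st[1:,4].argmax()+1
q=cv2.findContours((l==i).astype(np.uint8),0,2)[0];q=max(q,key=len);print(cv2.approxPolyDP(q,2,True)[:,0].tolist())
t=R.T@(s["eef_pos"]-d)
for zt in(38,44): 
    print(zt,[ (n,proj(S,d+R@[t[0]+a,t[1]+1+b,t[2]+zt+e]).round(1).tolist()) for n,a,b,e in(("far top -y",6,-75,0),("far top +y",6,75,0),("near top +y",-6,75,0),("far bot +y",6,75,-140),("near bot +y",-6,75,-140),("far bot -y",6,-75,-140))])
```

```text
pink corner duct frame [-186.   13.    0.]
pink corner duct frame [-323.  -28.    0.]
pink corner duct frame [-225.  148.    0.]
[[417, 225], [412, 231], [403, 275], [457, 320], [456, 323], [469, 334], [474, 329], [496, 281], [460, 255], [455, 259], [451, 274], [445, 277], [436, 269], [438, 262], [426, 248], [429, 242], [438, 239]]
38 [('far top -y', [[412.5, 230.0]]), ('far top +y', [[492.8, 287.7]]), ('near top +y', [[497.2, 283.4]]), ('far bot +y', [[467.2, 336.4]]), ('near bot +y', [[471.2, 332.3]]), ('far bot -y', [[400.4, 280.0]])]
44 [('far top -y', [[413.1, 227.6]]), ('far top +y', [[494.1, 285.3]]), ('near top +y', [[498.5, 281.0]]), ('far bot +y', [[468.1, 334.6]]), ('near bot +y', [[472.2, 330.5]]), ('far bot -y', [[400.9, 278.2]])]
```

Request:
apply_moves --targets '[[[-1,0,0.0,0.6,0,0,0],[-1,0,0.0,1.1,0,0,0],[-1,0,0.0,1.2,0,0,0],[-1,0,0.0,1.2,0,0,0],[-1,0,0.0,1.2,0,0,0]]]'

```text
clock: 7.1
eef_pos: [456.1, 198.6, 98.3]
tcp_rot: [-3.139, 0.001, 0.138]
contact_force: [0.6, 1.1, -2.6]
opening: 0.137
```

```bash
python3 tgt.py duct -120 -1 96
```

```text
t 7.1 pos [456.1 198.6  98.3] open 0.137 F [ 0.6  1.1 -2.6] M [-0.01 -0.01  0.01]
in duct frame [-120.1   -0.2   98.3] in rest panel frame [-163.   401.    70.6]
move [0.01 0.08 0.23] [-0.1  0.1  0. ]
```

Not touching yet; creep down 1 mm at a time.

Request:
apply_moves --targets '[[[-1,0,0.0,0.1,0,0,0],[-1,0,0,0.15,0,0,0],[-1,0,0,0.15,0,0,0],[-1,0,0,0.15,0,0,0]]]'

```text
clock: 7.5
eef_pos: [456.2, 198.6, 96.9]
tcp_rot: [-3.139, 0.001, 0.138]
contact_force: [-0.3, 0.0, -0.6]
opening: 0.132
```

Request:
apply_moves --targets '[[[-1,0,0.0,0.1,0,0,0],[-1,0,0,0.15,0,0,0],[-1,0,0,0.15,0,0,0],[-1,0,0,0.15,0,0,0]]]'

```text
clock: 7.9
eef_pos: [456.6, 199.2, 96.6]
tcp_rot: [-3.139, 0.0, 0.138]
contact_force: [-3.8, 1.7, 13.3]
opening: 0.13
```

Request:
apply_moves --targets '[[[-1,0,0.0,0,0,0,0],[-1,0,0,0,0,0,0],[-1,0,0,0,0,0,0],[-1,0,0,0,0,0,0]]]'

```text
clock: 8.3
eef_pos: [456.8, 199.4, 96.8]
tcp_rot: [-3.138, -0.0, 0.137]
contact_force: [-1.1, 2.4, 5.3]
opening: 0.131
```

```bash
python3 tgt.py duct -84 -1 96.6
```

```text
t 8.3 pos [456.8 199.4  96.8] open 0.131 F [-1.1  2.4  5.3] M [ 0.05  0.36 -0.05]
in duct frame [-119.2    0.6   96.8] in rest panel frame [-163.   402.    68.9]
move [3.52 0.16 0.02] [-0.2 -0.  -0. ]
```

Request:
apply_moves --targets '[[[-1,0.5,0.1,-0.02,-0.2,0,0],[-1,1.0,0.16,-0.02,-0.2,0,0],[-1,1.5,0.16,-0.02,-0.2,0,0],[-1,2,0.16,-0.02,-0.2,0,0],[-1,2.5,0.16,-0.02,-0.2,0,0],[-1,3,0.16,-0.02,-0.2,0,0],[-1,3.4,0.16,-0.02,-0.2,0,0],[-1,3.4,0.16,-0.02,-0.2,0,0]]]'

```text
clock: 9.1
eef_pos: [491.4, 202.7, 97.0]
tcp_rot: [-3.142, -0.001, 0.137]
contact_force: [-0.1, 0.3, -2.3]
opening: 0.13
```

```bash
python3 tgt.py duct -66 -1 96.7
python3 - <<'E'
from tgt import *
f=r.grab_frame("scene");S=f["pixels"]; s=r.sense();w=r.grab_frame("wrist")["pixels"]
a=np.hstack([cv2.resize(S[200:380,330:530],(400,360),interpolation=2),cv2.resize(w,(400,250))[:, :].repeat(1,0) if 0 else cv2.copyMakeBorder(cv2.resize(w,(400,250)),0,110,0,0,0)])
cv2.imwrite("pics/c5.png",a[:,:,::-1])
E
```

```text
t 9.1 pos [491.4 202.7  97. ] open 0.13 F [-0.1  0.3 -2.3] M [-0. -0. -0.]
in duct frame [-84.6  -0.9  97. ] in rest panel frame [-131.   409.4   57.5]
move [1.86 0.01 0.03] [-0. -0. -0.]
```

View pics/c5.png

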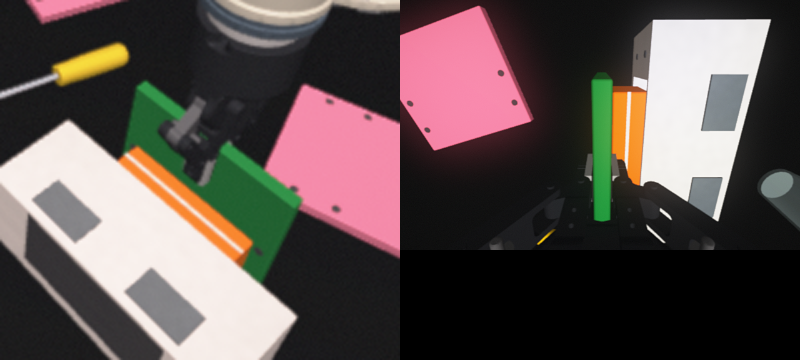

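Scene and wrist views show the panel upright and parallel, a few mm short of the gasket and centred on it. Next I seat it lightly on the bench and press slowly.

Request:
apply_moves --targets '[[[-1,0.2,0,0.04,0,0,0],[-1,0.4,0,0.04,0,0,0],[-1,0.6,0,0.04,0,0,0],[-1,0.8,0,0.04,0,0,0],[-1,1.0,0,0.04,0,0,0],[-1,1.2,0,0.04,0,0,0],[-1,1.3,0,0.04,0,0,0],[-1,1.3,0,0.04,0,0,0]]]'

```text
clock: 10.0
eef_pos: [502.6, 204.1, 96.6]
tcp_rot: [3.141, 0.002, 0.137]
contact_force: [-6.2, -0.7, 7.5]
opening: 0.132
```

```bash
python3 tgt.py duct -66 -1 96.7; python3 -c "
from tgt import *
s=r.sense();print('F duct',(R.T@s['contact_force']).round(2),'rot',np.degrees(s['tcp_rot']-[np.pi,0,p[5]]).round(2))"
```

```text
t 10.0 pos [502.6 204.1  96.6] open 0.132 F [-6.2 -0.7  7.5] M [-0.37  1.46  0.01]
in duct frame [-73.3  -1.1  96.6] in rest panel frame [-120.9  412.1   53.4]
move [ 0.73 -0.01 -0.02] [ 0.   0.1 -0. ]
F duct [-6.26  0.12  7.52] rot [-0.03  0.13 -0.01]
```

Request:
apply_moves --targets '[[[-1,0.1,0,-0.01,0,0,0],[-1,0.25,0,-0.01,0,0,0],[-1,0.4,0,-0.01,0,0,0],[-1,0.5,0,-0.01,0,0,0],[-1,0.6,0,-0.01,0,0,0],[-1,0.68,0,-0.01,0,0,0],[-1,0.72,0,-0.01,0,0,0],[-1,0.72,0,-0.01,0,0,0]]]'

```text
clock: 10.8
eef_pos: [507.8, 204.8, 96.6]
tcp_rot: [3.141, 0.006, 0.137]
contact_force: [-10.1, 0.3, 9.1]
opening: 0.136
```

```bash
python3 tgt.py duct -66 -1 96.7
python3 - <<'E'
from tgt import *
s=r.sense();print('F duct',(R.T@s['contact_force']).round(2),'rot',np.degrees(s['tcp_rot']-[np.pi,0,p[5]]).round(2))
S=r.grab_frame("scene")["pixels"];w=r.grab_frame("wrist")["pixels"]
np.save("w6.npy",w);np.save("s6.npy",S)
a=np.hstack([cv2.resize(S[240:360,370:490],(400,400),interpolation=2),cv2.resize(w[110:310,290:490],(400,400),interpolation=2)])
cv2.imwrite("pics/c6.png",a[:,:,::-1])
E
```

```text
t 10.8 pos [507.8 204.8  96.6] open 0.136 F [-10.1   0.3   9.1] M [-0.34  2.13  0.11]
in duct frame [-68.   -1.1  96.6] in rest panel frame [-116.1  413.4   51.6]
move [ 0.2  -0.01 -0.01] [ 0.   0.4 -0. ]
F duct [-9.99  1.71  9.06] rot [-0.05  0.36 -0.01]
```

View pics/c6.png

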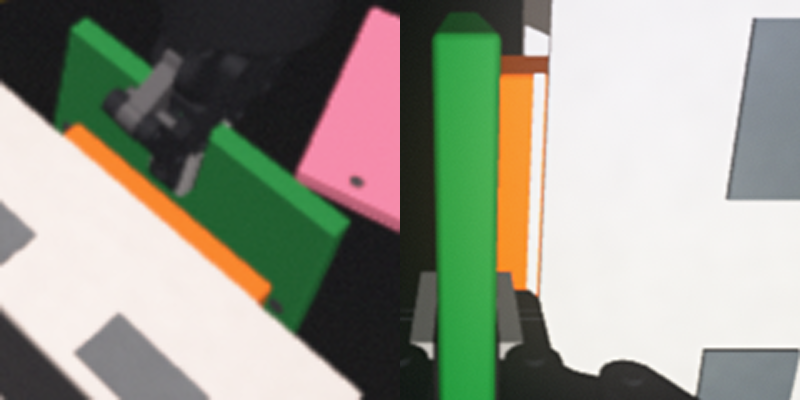

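The wrist view shows the white line about 1.8 mm short of the duct edge (crop x 540 against 549), which agrees with 2.0 mm from kinematics. The last bit goes in with less downward load and a small pitch correction.

Request:
apply_moves --targets '[[[-1,0.0,0,-0.03,0,0.4,0],[-1,0.05,0,-0.03,0,0.6,0],[-1,0.1,0,-0.03,0,0.7,0],[-1,0.15,0,-0.03,0,0.7,0],[-1,0.2,0,-0.03,0,0.7,0],[-1,0.22,0,-0.03,0,0.7,0],[-1,0.22,0,-0.03,0,0.7,0],[-1,0.22,0,-0.03,0,0.7,0]]]'

```text
clock: 11.7
eef_pos: [508.1, 204.8, 96.6]
tcp_rot: [3.14, -0.002, 0.138]
contact_force: [-8.8, 1.1, 6.4]
opening: 0.134
```

```bash
python3 tgt.py duct -66 -1 96.7
python3 - <<'E'
from tgt import *
s=r.sense();print('F duct',(R.T@s['contact_force']).round(2),'rot',np.degrees(s['tcp_rot']-[np.pi,0,p[5]]).round(2))
E
```

```text
t 11.7 pos [508.1 204.8  96.6] open 0.134 F [-8.8  1.1  6.4] M [-0.23  1.88  0.09]
in duct frame [-67.7  -1.1  96.6] in rest panel frame [-115.8  413.5   51.5]
move [ 0.17 -0.01 -0.01] [ 0.1 -0.1  0. ]
F duct [-8.57  2.31  6.45] rot [-0.07 -0.12  0.  ]
```

Request:
apply_moves --targets '[[[-1,0.2,0,-0.05,0,0.1,0],[-1,0.25,0,-0.06,0,0.2,0],[-1,0.3,0,-0.06,0,0.2,0],[-1,0.33,0,-0.06,0,0.2,0],[-1,0.33,0,-0.06,0,0.2,0],[-1,0.33,0,-0.06,0,0.2,0],[-1,0.33,0,-0.06,0,0.2,0],[-1,0.33,0,-0.06,0,0.2,0]]]'

```text
clock: 12.5
eef_pos: [509.5, 204.9, 96.6]
tcp_rot: [3.14, -0.001, 0.138]
contact_force: [-8.6, 0.7, 3.8]
opening: 0.134
```

```bash
python3 tgt.py duct -66 -1 96.7
python3 - <<'E'
from tgt import *
s=r.sense();print('F duct',(R.T@s['contact_force']).round(2),'rot',np.degrees(s['tcp_rot']-[np.pi,0,p[5]]).round(2))
E
```

```text
t 12.5 pos [509.5 204.9  96.6] open 0.134 F [-8.6  0.7  3.8] M [-0.14  1.73  0.15]
in duct frame [-66.3  -1.2  96.6] in rest panel frame [-114.6  413.8   51.1]
move [ 0.03 -0.02 -0.01] [ 0.1 -0.1  0. ]
F duct [-8.43  1.86  3.84] rot [-0.09 -0.09  0.01]
```

Request:
apply_moves --targets '[[[-1,0.19,0,-0.07,0,0.15,0],[-1,0.19,0,-0.07,0,0.15,0],[-1,0.19,0,-0.07,0,0.15,0],[-1,0.19,0,-0.07,0,0.15,0],[-1,0.19,0,-0.07,0,0.15,0],[-1,0.19,0,-0.07,0,0.15,0],[-1,0.19,0,-0.07,0,0.15,0],[-1,0.19,0,-0.07,0,0.15,0]]]'

```text
clock: 13.3
eef_pos: [509.4, 204.9, 96.6]
tcp_rot: [3.14, -0.0, 0.138]
contact_force: [-8.0, 1.1, 1.9]
opening: 0.131
```

```bash
python3 tgt.py duct -66 -1 96.7
python3 - <<'E'
from tgt import *
s=r.sense();print('F duct',(R.T@s['contact_force']).round(2),'rot',np.degrees(s['tcp_rot']-[np.pi,0,p[5]]).round(2))
f=r.grab_frame("wrist");g=wristcam(f,s);w=f["pixels"];S=r.grab_frame("scene")["pixels"]
for n,X in(("line centre if half-way",[-45,40,80]),("duct edge",[-45,40,85]),("gasket face",[-60,40,80]),("gasket corner",[-60,60,80]),("panel end",[-66,75,140])): print(n,proj(g,d+R@X).round(1))
a=np.hstack([cv2.resize(S[240:360,370:490],(400,400),interpolation=2),cv2.resize(w[110:210,300:400],(400,400),interpolation=2)])
cv2.imwrite("pics/c7.png",a[:,:,::-1])
E
```

```text
t 13.3 pos [509.4 204.9  96.6] open 0.131 F [-8.   1.1  1.9] M [-0.07  1.61  0.11]
in duct frame [-66.4  -1.1  96.6] in rest panel frame [-114.6  413.8   51.1]
move [ 0.04 -0.01 -0.01] [ 0.1 -0.   0. ]
F duct [-7.73  2.18  1.94] rot [-0.11 -0.01  0.02]
line centre if half-way [[362.4 180.2]]
duct edge [[363.5 182.4]]
gasket face [[336.5 180.2]]
gasket corner [[337.1 145.3]]
panel end [[328.4 122.7]]
```

View pics/c7.png

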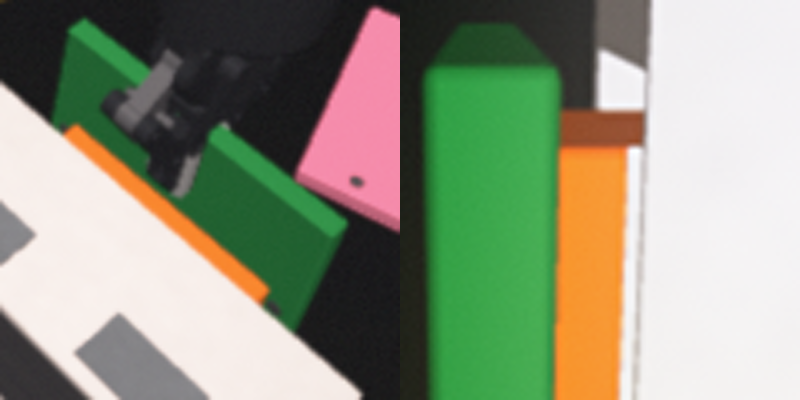

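The wrist crop shows the white line's centre (x≈639) level with the duct edge (x≈640), with the panel flush on the gasket. I hold the present target for over 2 s (camera calls pass time without changing it) and log the state.

Run:
```python
from tgt import *
for i in range(56):
    r.grab_frame("wrist")
    if i%11==0:
        s=r.sense();print(round(s["clock"],2),(R.T@(s["eef_pos"]-d)).round(2),(R.T@s['contact_force']).round(2),round(s["opening"],3))
S=r.grab_frame("scene")["pixels"];T=r.grab_frame("top")["pixels"]
T0,S0=[pickle.load(open(n+".pkl","rb"))["pixels"] for n in("top","scene")]
# undisturbed check: driver, bottle, beakers
for n,A,B,(x,y,w,h) in(("driver",T,T0,(258,180,20,80)),("bottle",T,T0,(452,160,48,42)),("bkB",T,T0,(278,65,35,40)),("bkA",S,S0,(230,322,55,70)),("bkB s",S,S0,(185,238,40,52)),("bottle s",S,S0,(225,98,32,58)),("rest s",S,S0,(242,190,12,25))):
    print(n,np.abs(A[y:y+h,x:x+w].astype(int)-B[y:y+h,x:x+w]).mean().round(2))
```

```text
13.45 [-66.37  -1.15  96.59] [-7.88  2.56  3.12] 0.132
14.0 [-66.36  -1.16  96.58] [-7.99  1.83  2.44] 0.132
14.55 [-66.36  -1.16  96.59] [-8.14  2.25  2.72] 0.133
15.1 [-66.34  -1.16  96.59] [-7.75  1.98  2.57] 0.134
15.65 [-66.32  -1.15  96.62] [-7.13  1.71  1.72] 0.135
16.2 [-66.36  -1.17  96.58] [-7.47  2.13  1.28] 0.134
driver 1.36
bottle 1.65
bkB 1.44
bkA 0.96
bkB s 0.99
bottle s 0.84
rest s 1.1
```

Steady for 2.8 s and nothing else has moved, so I hand in.

```bash
python3 -c "
from rig import r
print(r.sign_off())"
```

```text
the job is handed in; nothing more can be done
None
```

The green panel is out of its rest and standing upright on the bench. It is pressed flat against the orange gasket, and I handed in at about 16 s with the gripper still holding and pressing it.

- **Push depth:** by the arm's position the gasket is pushed in about 14.6 mm. The white line in the wrist view gives about 15.4 mm. Both are close to the 15 mm half-way mark and far from the hard end.
- **Steadiness:** I logged 2.8 s without changing the target. The position drifted less than 0.1 mm.
- **Centring and tilt:** the panel is centred to about 1 mm. The tool was about 0.1° off square just before the hold.
- **Nothing disturbed:** the beakers, bottle and screwdriver look unchanged in the before and after pictures.

**Checks that disagreed:**
- **Push force:** the wrist read about 7–8 N along the push, where the gasket spring at that depth should give about 6 N. I put the rest down to friction from the panel's edge resting on the bench with about 4–5 N. A steady sideways reading of about 2 N is probably friction too.
- **Camera offset:** the wrist camera's predicted positions were off by about 2 mm for both the panel and the duct. They shifted together, so the distance between them was not affected.

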